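# Clamp the glued strip on the pencil block and hold the clamp

## Task

The blue strip has just been glued to my wooden pencil block, but the block stands turned the wrong way in the pull clamp. Turn the block so that the blue strip faces the white spring pad, let it stand upright on the board between the two jaws, then pull the orange handle out until its pointers stand at the red lines, so that the pad presses on the strip. Finish while still holding the handle at the lines, and leave the other things on the desk where they are.

Things in the scene. Friction and masses are not known exactly. Their poses are not given: they have to be found in the camera images.
- clamp: pull clamp screwed to the desk: plywood board 280 x 144 x 12 mm (x -180 to +100). Origin on the desk surface midway between the open jaws; z up; the handle is pulled along -x, roughly towards the robot. Fixed dark jaw: inner face x = -40 mm, 14 mm thick, 60 wide, top 34 mm above the desk. White pad faces it at x = +40 mm when home. Steel rods 10 mm thick at y = -52 and +52 mm, tops 26 mm high.
- mark (a point): point on the board's top on the centre line, level with the two short red lines at the board's long edges (x = -145 mm in the clamp's frame); axes as the clamp's
- slide (a joint): travel of the clamp's slide, m: 0 home, grows as the handle is pulled (clamp -x); 0.050 at the red lines, end stop 0.065. A spring returns it: 2.4 N at 0, 6.4 N at 0.050. The pad moves with it: gap to the fixed jaw is 80 mm less the travel. With the block in place the pad meets it, pushes it to the fixed jaw by 0.044, then its own spring adds about 7 N at the lines.
- handle (a point): grip point of the slide's orange upright handle plate, 14 mm thick (clamp x), 40 mm wide (clamp y), from 24 to 76 mm above the desk; this point is in its middle, 55 mm above the desk, axes as the clamp's. The steel crossbar under it (top 29 mm high, 118 mm wide) has a black pointer at each end, level with the handle's middle. At home it lies 41 mm outside the fixed jaw.
- pad: white spring pad on the slide, facing the fixed jaw: 6 x 60 x 22 mm, gives up to 15 mm against its spring. Its origin coincides with the clamp's origin when the slide is home and the pad unpressed.
- block_center (a point): centre of the loose wooden pencil block: 36 mm thick along its x (30 wood + 6 blue strip on its +x side), 60 mm long along y, 72 mm high (top 84 mm above the desk when on the board), 0.08 to 0.15 kg. Its x points out of the strip. Starts upright on the board between the jaws, strip to one side; it belongs with its x along the clamp's +x, strip towards the pad.
- strip (a point): middle of the outer face of the blue strip, 18 mm from the block's centre along its x
- mug: loose white mug, 80 mm across, 95 mm high; origin under its centre; leave alone
- eraser: loose white eraser, 50 x 22 x 13 mm; origin under its centre; leave alone
- tape: loose yellow roll of tape, 72 mm across, 20 mm high; origin under its centre; leave alone
- spare: loose plain block without strip, 30 x 60 x 72 mm, darker wood; origin under its centre; leave alone
Mind the look-alikes: they are no part of the job. What is shaped like the part that bears block_center but green or purple is not meant.

How it is judged:
On the way, in this order (a step that is already met when the one before it is completed fails the run):
1. the block stands on the board, let go, with its blue strip turned to the pad (angle between block_center's own z axis and vertical below 0.1 rad and z of block_center in the frame of clamp between 0.04 and 0.055 m and angle between the x axis of block_center and the x axis of clamp, either way round below 0.3 rad and x of mark in the frame of block_center below -0.05 m and contact force between the fingers and block below 0.1 N), for 0.2 s.
2. the handle is pulled out to the red lines, the pad pressing on the block (value of joint slide between 0.046 and 0.054 m and contact force between pad and block above 2 N), for 0.2 s.
At the end, for the whole second after the job is handed in: Gripper still holding the handle, slide within 4 mm of the red lines (0.046 to 0.054), pad pressing the block with over 2 N, block upright on the board within 0.1 rad of square to the jaws, strip towards the pad, not touched by the robot, through the last second (all of step 2 and contact force between the fingers and slide above 2 N and contact force between each of the arm, the fingers and block below 0.5 N and angle between the x axis of block_center and the x axis of clamp, either way round below 0.1 rad and x of mark in the frame of block_center below -0.05 m and angle between block_center's own z axis and vertical below 0.1 rad and z of block_center in the frame of clamp between 0.04 and 0.055 m); the arm keeps its last pose, push and grip.
It fails at once if another thing on the desk (mug, eraser, tape or spare block) is shifted by more than 20 mm (distance of any of mug, eraser, tape, spare from where it was at the start of the episode above 0.02 m).
It also fails if it takes over 51 s, if anything falls off the work surface, if the arm or the gripper's body presses on something with over 40 N, if the wrist force passes 120 N, or if a joint passes its speed limit or range.

## Robot

A 7-joint arm with a two-finger parallel gripper is mounted at the origin on the work surface. World frame = base frame: x ahead of the robot, y to its left, z up, the work surface at z = 0. Lengths are in m, angles in rad, forces in N, time in s.
With the tool pointing down it reaches from about 0.425 to 0.825 m from the base axis. Payload 3.6 kg.
Tool frame: the origin (TCP) lies on the centre line of the jaws, within the pads' length; the fingertips stand 8 mm ahead of it and the grasp point (between the pads) lies 11 mm behind it (arm.tip_extent is the z of the fingertips in the tool frame, in m); z points along the fingers, y is the direction in which the jaws open and shut (so a half turn about z gives the same grasp; the last joint's range is limited). The gripper opens to 85 mm and grips with 20 to 120 N. Pads are 22 mm wide; open, the fingers measure 114 mm over their backs; the gripper's body (76 mm by 85 mm) begins 54 mm behind the grasp point. The pads swing forward as they close: fully open they stand 13 mm farther back than shut.
Start: joints at [1.165, 0.615, -0.013, 1.423, 0.008, 1.103, -0.04], TCP at [0.241, -0.604, 0.239] pointing down, gripper open.
Joint ranges: [-3.12, 3.12], [-0.3, 2.06], [-1.34, 1.32], [0.26, 2.42], [-1.36, 4.5], [0.01, 1.98], [-2.84, 2.84]. Speed limits (rad/s): [2.79, 2.79, 3.14, 3.14, 3.14, 3.14, 3.14].

## Interface

Orientations are given as a unit quaternion [x, y, z, w].
In Python, from workcell import arm gives the robot as it stands.
- The arm moves only by the tool carry_out, never from a script. Its argument "targets" is a list of rows, each an object with "dp": the shift along the tool's x, y, z in m, a list of three; "roll": the turn about the tool's z in degrees. A call has 1 to 12 rows; each row shifts and turns the commanded pose from where the row before left it, along the tool's axes as they then stand; what a row does not reach is not made up. A row lasts 1/12 s, in which the tool goes at most 41.7 mm and 7.16 degrees, less where a joint would pass 70% of its speed; a pose out of reach is approached as far as the arm can. A call with a gripper value outside its range is refused whole. "fingers" is the finger opening in m, from 0 to 0.0854, set as the call begins (left out, the last holds). The fingers move at their own pace and stop on an object; "newtons" is the grip in N (left out, the last holds). Time passes only in rows, so rows that do not move let the fingers close. It gives the time, the measured TCP pose, the force and the opening at its end, in the units of the state.
- arm.read_state(): the state, without advancing time (a new reading comes with each control period).
- arm.snapshot(name): name is "side" or "top" or "wrist"; returns a dict with "color" (384x512x3 uint8, red, green, blue), "depth" (384x512 float32, m along the optical axis (not along the pixel's ray), 0 where there is no reading), "vertical_fov" (degrees; the focal length in pixels is half the picture's height over the tangent of half this angle, whatever the lens; pixels are square), "cx", "cy" (the principal point, pixels), "R" (3x3) and "t" (3): a world point X has camera coordinates R X + t. Camera axes: x right, y down, z forward; pixel columns grow to the right and rows downward; lengths in m; the calibration is good to about 2 mm. A picture is of the moment at which its call begins.
- arm.job_done(): hands the job in, once; it reports no verdict.
The state is a dict: "clock": time; "q": joint angles; "joint_velocities": joint speeds; "effort": joint torques, N m; "tcp_pos": TCP position; "tool_rot": TCP orientation; "wrist_force": force on the tool from outside, world axes, zero at the start; "wrist_torque": the same for the moment, N m; "width": opening from 0.0 (shut) to 1.0 (fully open).
Only numpy, scipy, OpenCV 4.12 (cv2) and the standard library are available. Lean on these libraries where they do the work, as an engineer would, in place of code of your own. Each camera call takes 0.05 s, during which the arm holds its last target. There are 200 camera calls.

## Working session

There is one attempt and no reset: what is moved stays moved. The work goes in short steps, Python scripts to look and compute and a tool call to move; the robot and the scene stay as the last step left them, time stands still between calls to the robot, and variables do not carry over. Pictures are saved under pics/ and viewed, about 8 in all and at most 12, crops included, and the job is handed in when it is done.

Besides the shell and the picture viewer there is one more tool, called after "Emit:" as name([rows], argument=value, ...), one row to a line, values as JSON. carry_out: Moves the arm, as the interface text tells. Its arguments: {"type":"object","properties":{"targets":{"type":"array"},"fingers":{"type":"number"},"newtons":{"type":"number"}},"required":["targets"]}

```bash
ls; mkdir -p pics; cat > h.py <<'E'
import numpy as np, cv2
from workcell import arm
def snap(n):
    s=arm.snapshot(n); h=s["color"].shape[0]
    s["f"]=h/2/np.tan(np.radians(s["vertical_fov"])/2); return s
def pts(s):
    d=s["depth"]; v,u=np.mgrid[:d.shape[0],:d.shape[1]]
    c=np.stack([(u-s["cx"])/s["f"]*d,(v-s["cy"])/s["f"]*d,d],-1)
    return (c-s["t"])@s["R"]
def ray(s,u,v,z):
    o=-s["R"].T@s["t"]; d=s["R"].T@np.array([(u-s["cx"])/s["f"],(v-s["cy"])/s["f"],1.])
    return o+d*(z-o[2])/d[2]
def save(s,n): cv2.imwrite("pics/"+n,s["color"][...,::-1])
E
python3 - <<'E'
from h import *
a=snap("top");b=snap("side")
cv2.imwrite("pics/a.png",np.vstack([a["color"],b["color"]])[:,:,::-1][:, :]) 
save(a,"top.png");save(b,"side.png")
np.savez("s0.npz",tc=a["color"],td=a["depth"])
for s in(a,b): print(s["f"],s["cx"],s["cy"],-s["R"].T@s["t"],s["R"].round(2).tolist())
st=arm.read_state();print(st)
E
```

```text
pics
348.3048102208403 258.5390798239403 192.06373349304027 [0.35513627 0.01617203 0.86967654] [[-0.16, -0.99, 0.01], [-0.96, 0.16, -0.22], [0.22, -0.04, -0.97]]
406.0971740819526 256.2227405808431 196.2920547098913 [0.41499733 0.83829362 1.02404971] [[-0.98, -0.18, 0.02], [-0.14, 0.74, -0.66], [0.1, -0.65, -0.75]]
{'clock': 0.1, 'q': array([ 1.16447563,  0.61581924, -0.01263002,  1.42474727,  0.0080862 ,
        1.10345145, -0.04041651]), 'joint_velocities': array([-6.31721948e-04, -2.78240530e-03, -1.30729610e-03, -3.64159000e-03,
        6.77650188e-05, -1.56708906e-04,  1.34116001e-04]), 'effort': array([ 1.73275625e-03, -4.70382035e+01,  2.60126973e-01, -1.71570468e+01,
        1.00508850e-02,  5.84073015e-03,  1.96787909e-05]), 'tcp_pos': array([ 0.240756  , -0.603029  ,  0.23825322]), 'tool_rot': array([ 9.82015389e-01,  1.88797155e-01, -2.29705573e-04, -1.16542917e-03]), 'wrist_force': array([-0.25050702,  0.29227606, -0.13793434]), 'wrist_torque': array([ 0.02106124, -0.03635951, -0.02106648]), 'width': 0.9993704172419517}
```

View pics/top.png

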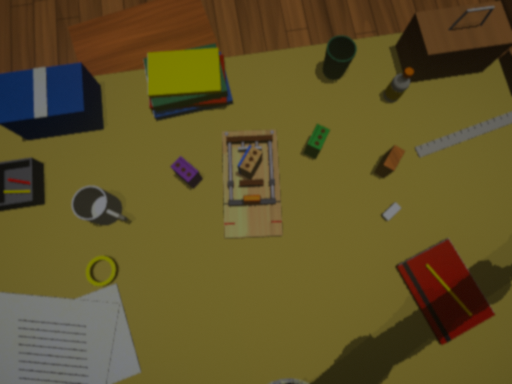

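View pics/side.png

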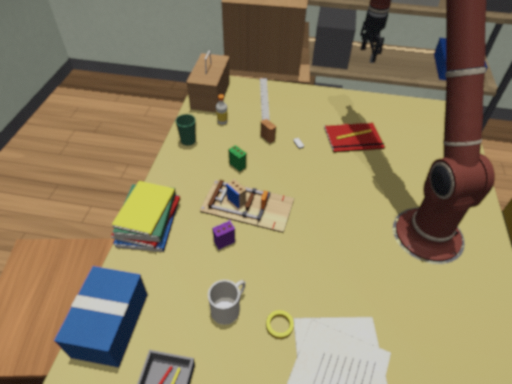

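The wooden block with the blue strip is at top-view pixel (250,161), between the jaws. The look-alikes are green (317,139), purple (186,171) and the darker spare (393,159). I choose the one in the clamp and check it in a close crop.

```bash
python3 - <<'E'
from h import *
a=snap("top");b=snap("side")
A=cv2.resize(a["color"][120:250,210:295],None,fx=4.5,fy=4.5,interpolation=cv2.INTER_CUBIC)
B=cv2.resize(b["color"][165:240,195:300],None,fx=4,fy=4,interpolation=cv2.INTER_CUBIC)
W=np.zeros((max(A.shape[0],B.shape[0]),A.shape[1]+B.shape[1],3),np.uint8)
W[:A.shape[0],:A.shape[1]]=A;W[:B.shape[0],A.shape[1]:]=B
cv2.imwrite("pics/crop.png",W[...,::-1]);print(W.shape)
P=pts(a);hsv=cv2.cvtColor(a["color"],cv2.COLOR_RGB2HSV)
def cc(m,name):
    n,l,st,c=cv2.connectedComponentsWithStats(m.astype(np.uint8))
    for i in range(1,n):
        if st[i,4]>3: 
            x,y=c[i]; print(name,st[i,4],c[i].round(1),np.median(P[l==i],0).round(4))
roi=np.zeros(hsv.shape[:2],bool);roi[120:245,215:290]=1
H,S,V=hsv[...,0],hsv[...,1],hsv[...,2]
cc(roi&((H<8)|(H>172))&(S>120)&(V>90),"red")
cc(roi&(H>8)&(H<18)&(S>170)&(V>120),"orange")
cc(roi&(H>100)&(H<130)&(S>100),"blue")
top=roi&(P[...,2]>0.076)&(P[...,2]<0.095); cc(top,"top")
bd=roi&(P[...,2]>0.005)
r=cv2.minAreaRect(np.argwhere(bd)[:,::-1].astype(np.float32));print(r)
q=cv2.boxPoints(r);print(np.array([ray(a,u,v,.012) for u,v in q]).round(4))
r=cv2.minAreaRect(P[top][:,:2].astype(np.float32));print("blocktop",r)
E
```

```text
(585, 802, 3)
orange 18 [254.5 195.4] [ 0.5263 -0.0066  0.0754]
blue 35 [244.1 155.1] [0.6249 0.0015 0.0842]
top 385 [249.6 159.1] [ 0.6133 -0.0099  0.084 ]
top 32 [250.1 197.8] [0.5225 0.0022 0.0769]
((253.0, 181.5), (72.0, 123.0), 0.0)
[[ 0.4373  0.0995  0.012 ]
 [ 0.7578  0.056   0.012 ]
 [ 0.7277 -0.1324  0.012 ]
 [ 0.4091 -0.0742  0.012 ]]
blocktop ((0.5828126668930054, -0.002918768674135208), (0.0566534623503685, 0.13257156312465668), 77.14751434326172)
```

View pics/crop.png

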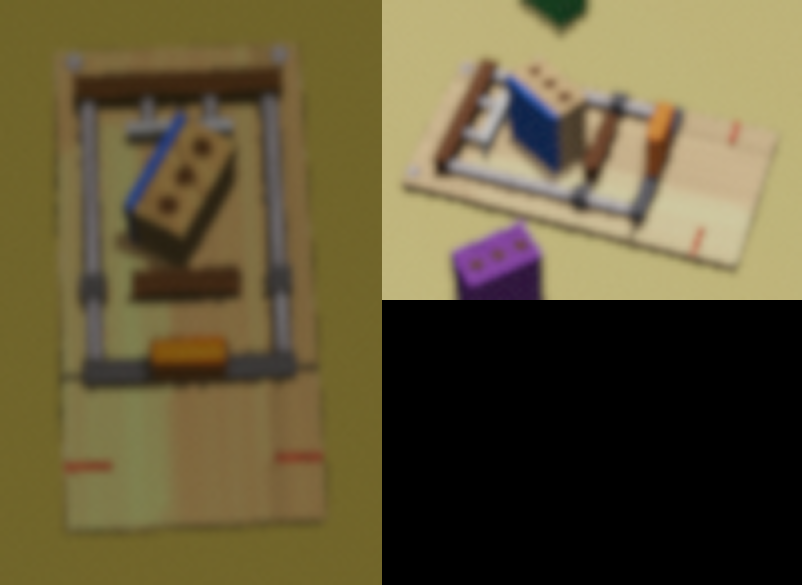

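```bash
python3 - <<'E'
from h import *
a=snap("top")
R=lambda u,v,z: ray(a,210+(u+.5)/4.5-.5,120+(v+.5)/4.5-.5,z)[:2]
L,Rr=R(88,466,.012),R(299,457,.012); c=[R(57,50,.012),R(300,45,.012),R(325,520,.012),R(67,530,.012)]
print("red",L,Rr); print("corners",np.round(c,4))
ax=((c[0]+c[1])-(c[2]+c[3]))/2; print("len",np.linalg.norm(ax),"yaw",np.degrees(np.arctan2(ax[1],ax[0])),"yaw from red",np.degrees(np.arctan2(*(L-Rr)[::-1]))-90)
ax/=np.linalg.norm(ax)
print("origin(corners)",np.mean(c,0)+.04*ax,"origin(red)",(L+Rr)/2+.145*ax)
print("handle",R(189,345,.076)); j=(R(79,82,.034)+R(282,75,.034))/2;print("back bar",j)
h=[R(168,205,.084),R(186,175,.084),R(203,147,.084)];print("holes",h)
P=pts(a);roi=np.zeros(P.shape[:2],bool);roi[135:185,225:270]=1
m=roi&(P[...,2]>.08)&(P[...,2]<.09)
u,v=np.argwhere(m)[:,::-1].T.astype(float)
T=np.array([ray(a,x,y,.084)[:2] for x,y in zip(u,v)],np.float32)
r=cv2.minAreaRect(T);print(r);d=h[2]-h[0];print("long axis yaw",np.degrees(np.arctan2(d[1],d[0])))
hs=cv2.cvtColor(a["color"],cv2.COLOR_RGB2HSV)
E
```

```text
red [0.48076879 0.06324707] [ 0.46714309 -0.05215582]
corners [[ 0.7255  0.0464]
 [ 0.7062 -0.0944]
 [ 0.4308 -0.0602]
 [ 0.4479  0.0795]]
len 0.2785768275543017 yaw -6.940541121762806 yaw from red -6.7337767331395355
origin(corners) [ 0.61730549 -0.01202298] origin(red) [ 0.61789339 -0.01197607]
handle [ 0.52540024 -0.00082594]
back bar [ 0.68786903 -0.02119155]
holes [array([ 0.59943423, -0.00152041]), array([ 0.61420193, -0.01338443]), array([ 0.62809001, -0.02465943])]
((0.6137206554412842, -0.010027896612882614), (0.03636478632688522, 0.06059006601572037), 52.19742202758789)
long axis yaw -38.92023582355133
```

Emit:
carry_out([
  {"dp": [0.0283,-0.0206,0],"roll": 0},
  {"dp": [0.0283,-0.0206,0],"roll": 0},
  {"dp": [0.0283,-0.0206,0],"roll": 0},
  {"dp": [0.0283,-0.0206,0],"roll": 0},
  {"dp": [0.0283,-0.0206,0],"roll": 0},
  {"dp": [0.0283,-0.0206,0],"roll": 0},
  {"dp": [0.0283,-0.0206,0],"roll": 0},
  {"dp": [0.0283,-0.0206,0],"roll": 0},
  {"dp": [0.0283,-0.0206,0],"roll": 0},
  {"dp": [0.0283,-0.0206,0],"roll": 0},
], fingers=0.085)

```text
clock: 1.08
tcp_pos: [0.4281, -0.3059, 0.2395]
tool_rot: [0.982, 0.189, 0.0, 0.0]
wrist_force: [1.1, -1.1, -0.3]
width: 0.997
```

Emit:
carry_out([
  {"dp": [0.0283,-0.0206,0],"roll": 0},
  {"dp": [0.0283,-0.0206,0],"roll": 0},
  {"dp": [0.0283,-0.0206,0],"roll": 0},
  {"dp": [0.0283,-0.0206,0],"roll": 0},
  {"dp": [0.0283,-0.0206,0],"roll": 0},
  {"dp": [0.0283,-0.0206,0],"roll": 0},
  {"dp": [0.0283,-0.0206,0],"roll": 0},
  {"dp": [0.0283,-0.0206,0],"roll": 0},
  {"dp": [0.0283,-0.0206,0],"roll": 0},
  {"dp": [0.0283,-0.0206,0],"roll": 0},
])

```text
clock: 1.92
tcp_pos: [0.6145, -0.0096, 0.2393]
tool_rot: [0.982, 0.189, -0.0, 0.0]
wrist_force: [-0.3, 0.9, -0.0]
width: 0.996
```

Emit:
carry_out([
  {"dp": [0,0,0],"roll": -7},
  {"dp": [0,0,0],"roll": -7},
  {"dp": [0,0,0],"roll": -7},
  {"dp": [0,0,0],"roll": -7},
  {"dp": [0,0,0],"roll": -7},
  {"dp": [0,0,0],"roll": -7},
  {"dp": [0,0,0],"roll": -7},
  {"dp": [0,0,0],"roll": -7},
  {"dp": [0,0,0],"roll": -7},
])

```text
clock: 2.67
tcp_pos: [0.6138, -0.0114, 0.2392]
tool_rot: [0.737, 0.676, -0.0, -0.0]
wrist_force: [-0.1, -0.6, 0.6]
width: 0.992
```

Emit:
carry_out([
  {"dp": [0,0,0],"roll": -7},
  {"dp": [0,0,0],"roll": -7},
  {"dp": [0,0,0],"roll": -7},
  {"dp": [0,0,0],"roll": -7},
  {"dp": [0,0,0],"roll": -7},
  {"dp": [0,0,0],"roll": -7},
  {"dp": [0,0,0],"roll": -7},
  {"dp": [0,0,0],"roll": -7},
  {"dp": [0,0,0],"roll": -1},
  {"dp": [0,0,0],"roll": 0},
])

```text
clock: 3.5
tcp_pos: [0.6138, -0.0115, 0.239]
tool_rot: [0.329, 0.944, 0.0, -0.0]
wrist_force: [-0.1, -0.0, 0.6]
width: 0.994
```

```bash
python3 - <<'E'
from h import *
s=snap("wrist");save(s,"w1.png");st=arm.read_state()
x,y=st["tool_rot"][:2];print("theta",np.degrees(2*np.arctan2(y,x)),st["tcp_pos"],"cam",-s["R"].T@s["t"])
P=pts(s);m=(P[...,2]>.08)&(P[...,2]<.09)&(np.hypot(P[...,0]-.614,P[...,1]+.01)<.06)
n,l,ss,c=cv2.connectedComponentsWithStats(m.astype(np.uint8));i=1+np.argmax(ss[1:,4]);v,u=np.where(l==i)
T=np.array([ray(s,a,b,.084)[:2] for a,b in zip(u,v)],np.float32);print(c[i],cv2.minAreaRect(T))
E
```

```text
theta 141.58947216062722 [ 0.61381901 -0.01139007  0.23915662] cam [0.55004542 0.03937858 0.37487511]
[263.67816092 172.63268366] ((0.6157968640327454, -0.00859394297003746), (0.03568698465824127, 0.06017439439892769), 52.74994659423828)
```

View pics/w1.png

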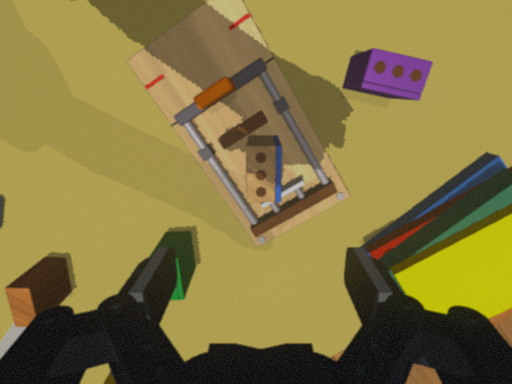

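Emit:
carry_out([
  {"dp": [0.0005,0.0022,0.018],"roll": -0.6},
  {"dp": [0,0,0.018]},
  {"dp": [0,0,0.018]},
  {"dp": [0,0,0.018]},
  {"dp": [0,0,0.018]},
  {"dp": [0,0,0.018]},
  {"dp": [0,0,0.018]},
  {"dp": [0,0,0.018]},
  {"dp": [0,0,0.018]},
  {"dp": [0,0,0.012]},
  {"dp": [0,0,0.011]},
  {"dp": [0,0,0]},
])

```text
$.targets[1]: bad value
```

Emit:
carry_out([
  {"dp": [0,0,0]},
  {"dp": [0,0,0]},
  {"dp": [0,0,0]},
  {"dp": [0,0,0]},
  {"dp": [0,0,0]},
  {"dp": [0,0,0]},
  {"dp": [0,0,0]},
  {"dp": [0,0,0]},
  {"dp": [0,0,0]},
  {"dp": [0,0,0]},
], fingers=0.02, newtons=25)

```text
$.targets[0]: bad value
```

Roll is required in every row.

Emit:
carry_out([
  {"dp": [0.0005,0.0022,0.018],"roll": -0.6},
  {"dp": [0,0,0.018],"roll": 0},
  {"dp": [0,0,0.018],"roll": 0},
  {"dp": [0,0,0.018],"roll": 0},
  {"dp": [0,0,0.018],"roll": 0},
  {"dp": [0,0,0.018],"roll": 0},
  {"dp": [0,0,0.018],"roll": 0},
  {"dp": [0,0,0.018],"roll": 0},
  {"dp": [0,0,0.018],"roll": 0},
  {"dp": [0,0,0.012],"roll": 0},
  {"dp": [0,0,0.011],"roll": 0},
  {"dp": [0,0,0],"roll": 0},
])

```text
clock: 4.55
tcp_pos: [0.6135, -0.0094, 0.0522]
tool_rot: [0.323, 0.946, -0.001, -0.002]
wrist_force: [-0.7, -0.7, -0.1]
width: 0.995
```

Emit:
carry_out([
  {"dp": [0,0,0],"roll": 0},
  {"dp": [0,0,0],"roll": 0},
  {"dp": [0,0,0],"roll": 0},
  {"dp": [0,0,0],"roll": 0},
  {"dp": [0,0,0],"roll": 0},
  {"dp": [0,0,0],"roll": 0},
  {"dp": [0,0,0],"roll": 0},
  {"dp": [0,0,0],"roll": 0},
  {"dp": [0,0,0],"roll": 0},
  {"dp": [0,0,0],"roll": 0},
], fingers=0.02, newtons=25)

```text
clock: 5.38
tcp_pos: [0.6156, -0.009, 0.0554]
tool_rot: [0.323, 0.947, 0.0, 0.001]
wrist_force: [-0.7, -0.0, 5.9]
width: 0.415
```

Emit:
carry_out([
  {"dp": [0,0,-0.008],"roll": 0},
  {"dp": [0,0,-0.012],"roll": 0},
  {"dp": [0,0,-0.012],"roll": 0},
  {"dp": [0,0,0],"roll": 0},
])

```text
clock: 5.72
tcp_pos: [0.6167, -0.0086, 0.0894]
tool_rot: [0.323, 0.947, 0.001, 0.002]
wrist_force: [0.8, 0.1, -0.3]
width: 0.424
```

Emit:
carry_out([
  {"dp": [0,0,0],"roll": 5.92},
  {"dp": [0,0,0],"roll": 5.92},
  {"dp": [0,0,0],"roll": 5.92},
  {"dp": [0,0,0],"roll": 5.92},
  {"dp": [0,0,0],"roll": 5.92},
  {"dp": [0,0,0],"roll": 5.92},
  {"dp": [0,0,0],"roll": 5.92},
  {"dp": [0,0,0],"roll": 5.92},
  {"dp": [0,0,0],"roll": 5.92},
  {"dp": [0,0,0],"roll": 5.92},
  {"dp": [0,0,0],"roll": 0},
  {"dp": [0,0,0],"roll": 0},
])

```text
clock: 6.72
tcp_pos: [0.6148, -0.0088, 0.0865]
tool_rot: [0.747, 0.665, 0.0, 0.0]
wrist_force: [-0.8, -0.2, -0.8]
width: 0.418
```

```bash
python3 - <<'E'
from h import *
s=snap("wrist");save(s,"w2.png");st=arm.read_state()
x,y=st["tool_rot"][:2];print("theta",np.degrees(2*np.arctan2(y,x)),st["tcp_pos"],st["width"])
E
```

```text
theta 83.32198157234713 [ 0.61477919 -0.008939    0.08642353] 0.4172942983757378
```

View pics/w2.png

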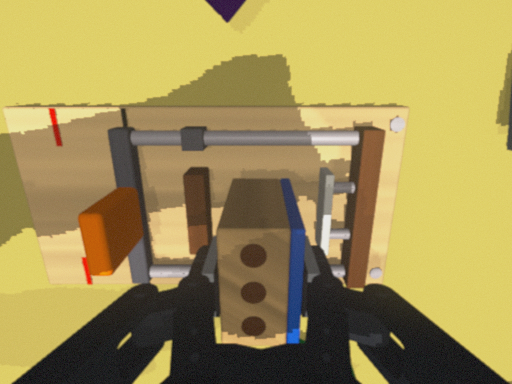

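The strip now faces the pad (strip at pixel ~(293,250), pad at ~(325,215)). Shift slightly towards the fixed jaw and lower.

Emit:
carry_out([
  {"dp": [-0.0014,-0.0035,0],"roll": 0},
  {"dp": [-0.0013,-0.0034,0],"roll": 0},
  {"dp": [0,0,0.008],"roll": 0},
  {"dp": [0,0,0.008],"roll": 0},
  {"dp": [0,0,0.006],"roll": 0},
  {"dp": [0,0,0.003],"roll": 0},
  {"dp": [0,0,0.002],"roll": 0},
  {"dp": [0,0,0.001],"roll": 0},
  {"dp": [0,0,0.001],"roll": 0},
  {"dp": [0,0,0],"roll": 0},
  {"dp": [0,0,0],"roll": 0},
])

```text
clock: 7.68
tcp_pos: [0.6079, -0.0109, 0.0575]
tool_rot: [0.748, 0.664, 0.0, 0.0]
wrist_force: [1.4, -0.6, -0.9]
width: 0.416
```

Emit:
carry_out([
  {"dp": [0,0,0.001],"roll": 0},
  {"dp": [0,0,0.001],"roll": 0},
  {"dp": [0,0,0],"roll": 0},
  {"dp": [0,0,0],"roll": 0},
])

```text
clock: 8.02
tcp_pos: [0.6078, -0.0109, 0.0554]
tool_rot: [0.748, 0.664, 0.0, 0.0]
wrist_force: [-0.1, 0.7, -1.6]
width: 0.418
```

Emit:
carry_out([
  {"dp": [0,0,0.001],"roll": 0},
  {"dp": [0,0,0],"roll": 0},
  {"dp": [0,0,0],"roll": 0},
])

```text
clock: 8.27
tcp_pos: [0.6078, -0.0109, 0.0554]
tool_rot: [0.748, 0.664, 0.0, 0.0]
wrist_force: [-1.4, -0.1, 4.9]
width: 0.419
```

Emit:
carry_out([
  {"dp": [0,0,0],"roll": 0},
  {"dp": [0,0,0],"roll": 0},
  {"dp": [0,0,0],"roll": 0},
  {"dp": [0,0,0],"roll": 0},
  {"dp": [0,0,0],"roll": 0},
  {"dp": [0,0,0],"roll": 0},
  {"dp": [0,0,0],"roll": 0},
  {"dp": [0,0,0],"roll": 0},
], fingers=0.085)

```text
clock: 8.93
tcp_pos: [0.6077, -0.011, 0.0543]
tool_rot: [0.748, 0.664, 0.0, -0.0]
wrist_force: [-0.8, 0.5, -0.1]
width: 0.999
```

Emit:
carry_out([
  {"dp": [0,0,-0.008],"roll": 0},
  {"dp": [0,0,-0.016],"roll": 0},
  {"dp": [0,0,-0.02],"roll": 0},
  {"dp": [0,0,-0.02],"roll": 0},
  {"dp": [0,0,-0.02],"roll": 0},
  {"dp": [0,0,-0.02],"roll": 0},
  {"dp": [0,0,0],"roll": 0},
  {"dp": [0,0,0],"roll": 0},
])

```text
clock: 9.6
tcp_pos: [0.6084, -0.0109, 0.1599]
tool_rot: [0.748, 0.664, 0.001, 0.001]
wrist_force: [-0.3, -0.6, -0.2]
width: 0.993
```

```bash
python3 - <<'E'
from h import *
s=snap("wrist");save(s,"w3.png");st=arm.read_state()
x,y=st["tool_rot"][:2];print("theta",np.degrees(2*np.arctan2(y,x)),st["tcp_pos"],st["width"])
P=pts(s)
for lo,hi,c,z,n in((.08,.09,(.608,-.011),.084,"block"),(.066,.0785,(.523,0),.076,"handle")):
    m=(P[...,2]>lo)&(P[...,2]<hi)&(np.hypot(P[...,0]-c[0],P[...,1]-c[1])<.05)
    k,l,ss,cc=cv2.connectedComponentsWithStats(m.astype(np.uint8));i=1+np.argmax(ss[1:,4]);v,u=np.where(l==i)
    T=np.array([ray(s,a,b,z)[:2] for a,b in zip(u,v)],np.float32);print(n,cc[i],np.median(P[l==i][:,2]),cv2.minAreaRect(T))
E
```

```text
theta 83.16090160630851 [ 0.60745776 -0.01108394  0.15854259] 0.9948683896142773
block [259.41733871 199.90869816] 0.08521707956467386 ((0.6092036366462708, -0.0101613849401474), (0.06067103147506714, 0.0359826534986496), 82.88593292236328)
handle [153.0443787  193.82741617] 0.07659847532988096 ((0.5265058279037476, 0.002538774162530899), (0.04178404062986374, 0.01675078272819519), 83.25106811523438)
```

View pics/w3.png

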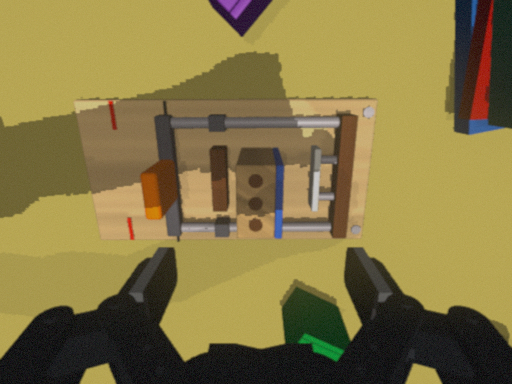

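Emit:
carry_out([
  {"dp": [0.0004,-0.017,0],"roll": 0},
  {"dp": [0.0004,-0.017,0],"roll": 0},
  {"dp": [0.0004,-0.017,0],"roll": 0},
  {"dp": [0.0004,-0.017,0],"roll": 0},
  {"dp": [0,-0.0158,0],"roll": 0},
  {"dp": [0,0,0],"roll": 0},
  {"dp": [0,0,0],"roll": 0},
], fingers=0.055)

```text
clock: 10.23
tcp_pos: [0.5239, 0.0005, 0.1576]
tool_rot: [0.748, 0.664, -0.001, -0.001]
wrist_force: [0.9, -0.0, 0.1]
width: 0.641
```

Emit:
carry_out([
  {"dp": [0,0,0.015],"roll": 0},
  {"dp": [0,0,0.015],"roll": 0},
  {"dp": [0,0,0.015],"roll": 0},
  {"dp": [0,0,0.015],"roll": 0},
  {"dp": [0,0,0.015],"roll": 0},
  {"dp": [0,0,0.015],"roll": 0},
  {"dp": [0,0,0.012],"roll": 0},
  {"dp": [0,0,0.01],"roll": 0},
  {"dp": [0,0,0],"roll": 0},
  {"dp": [0,0,0],"roll": 0},
])

```text
clock: 11.07
tcp_pos: [0.525, 0.0005, 0.0457]
tool_rot: [0.748, 0.664, -0.0, -0.0]
wrist_force: [0.5, 1.1, 0.3]
width: 0.647
```

Emit:
carry_out([
  {"dp": [0,0,0],"roll": 0},
  {"dp": [0,0,0],"roll": 0},
  {"dp": [0,0,0],"roll": 0},
  {"dp": [0,0,0],"roll": 0},
  {"dp": [0,0,0],"roll": 0},
  {"dp": [0,0,0],"roll": 0},
  {"dp": [0,0,0],"roll": 0},
  {"dp": [0,0,0],"roll": 0},
], fingers=0.0, newtons=50)

```text
clock: 11.73
tcp_pos: [0.523, 0.0008, 0.047]
tool_rot: [0.748, 0.664, -0.001, -0.001]
wrist_force: [-3.7, 0.2, 5.8]
width: 0.158
```

Emit:
carry_out([
  {"dp": [0,-0.004,0],"roll": 0},
  {"dp": [0,-0.004,0],"roll": 0},
  {"dp": [0,-0.004,0],"roll": 0},
  {"dp": [0,-0.004,0],"roll": 0},
  {"dp": [0,-0.004,0],"roll": 0},
  {"dp": [0,-0.004,0],"roll": 0},
  {"dp": [0,-0.004,0],"roll": 0},
  {"dp": [0,-0.004,0],"roll": 0},
  {"dp": [0,-0.004,0],"roll": 0},
  {"dp": [0,-0.004,0],"roll": 0},
])

```text
clock: 12.57
tcp_pos: [0.4866, 0.0051, 0.047]
tool_rot: [0.748, 0.664, 0.002, 0.001]
wrist_force: [6.3, -2.5, 3.5]
width: 0.158
```

Emit:
carry_out([
  {"dp": [0,-0.002,0],"roll": 0},
  {"dp": [0,-0.002,0],"roll": 0},
  {"dp": [0,-0.002,0],"roll": 0},
  {"dp": [0,-0.002,0],"roll": 0},
  {"dp": [0,-0.0015,0],"roll": 0},
  {"dp": [0,0,0],"roll": 0},
  {"dp": [0,0,0],"roll": 0},
])

```text
clock: 13.15
tcp_pos: [0.4783, 0.006, 0.047]
tool_rot: [0.748, 0.663, 0.002, 0.002]
wrist_force: [8.0, -3.2, 1.5]
width: 0.159
```

```bash
python3 - <<'E'
from h import *
a=snap("top");b=snap("side");w=snap("wrist");st=arm.read_state();print(st["tcp_pos"],st["wrist_force"],st["width"])
A=cv2.resize(a["color"][120:250,210:295],(391,598),interpolation=cv2.INTER_CUBIC)
B=cv2.resize(b["color"][165:240,195:300],(405,289),interpolation=cv2.INTER_CUBIC)
C=cv2.resize(w["color"],(405,304))
cv2.imwrite("pics/p.png",np.hstack([A,np.vstack([B,C,np.zeros((5,405,3),np.uint8)])])[...,::-1])
E
```

```text
[0.47836929 0.0060235  0.04696561] [ 9.177217   -2.72725687  2.25734702] 0.1575986086813844
```

View pics/p.png

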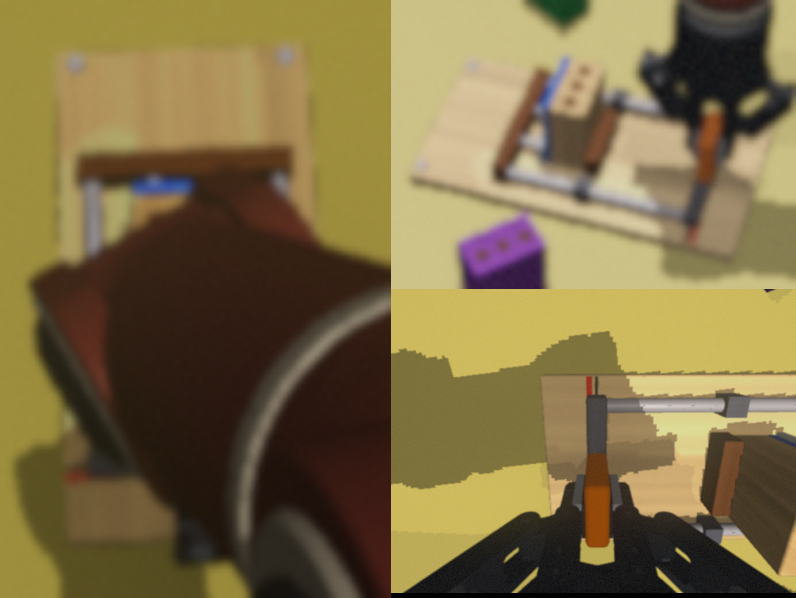

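The pointer (596,385) stands about 4–5 mm short of the red line (589,385), agreeing with the 45 mm TCP travel; the block is upright against the fixed jaw. I pull 5 mm more.

Emit:
carry_out([
  {"dp": [0,-0.002,0],"roll": 0},
  {"dp": [0,-0.002,0],"roll": 0},
  {"dp": [0,-0.0015,0],"roll": 0},
  {"dp": [0,0,0],"roll": 0},
  {"dp": [0,0,0],"roll": 0},
  {"dp": [0,0,0],"roll": 0},
])

```text
clock: 13.8
tcp_pos: [0.4747, 0.0065, 0.047]
tool_rot: [0.748, 0.663, 0.003, 0.003]
wrist_force: [11.9, -3.9, -1.2]
width: 0.157
```

```bash
python3 - <<'E'
from h import *
w=snap("wrist");st=arm.read_state();print(st["tcp_pos"],st["wrist_force"],st["width"])
cv2.imwrite("pics/p2.png",cv2.resize(w["color"][100:384,180:512],None,fx=2,fy=2,interpolation=cv2.INTER_CUBIC)[...,::-1])
E
```

```text
[0.47465826 0.00648616 0.04698079] [11.60203109 -2.94771889  0.11039962] 0.15457191155149763
```

View pics/p2.png

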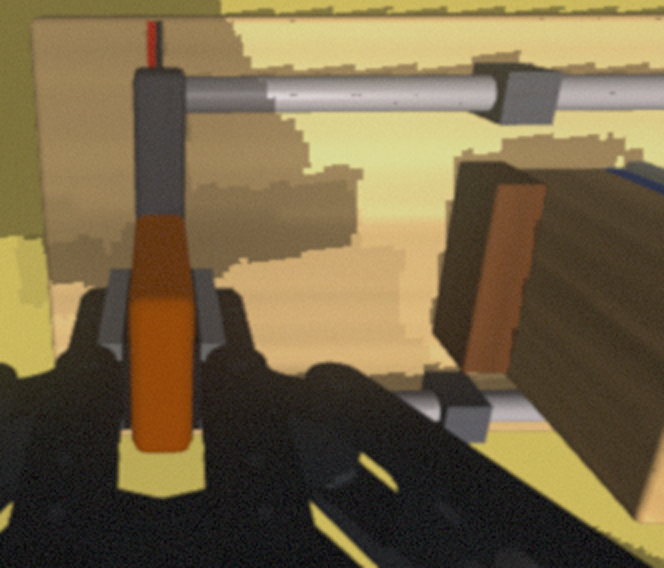

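The pointer (159,45) now just overlaps the red line (152,45), about 1–2 mm short. A small final pull follows.

Emit:
carry_out([
  {"dp": [0,-0.002,0],"roll": 0},
  {"dp": [0,0,0],"roll": 0},
  {"dp": [0,0,0],"roll": 0},
  {"dp": [0,0,0],"roll": 0},
  {"dp": [0,0,0],"roll": 0},
  {"dp": [0,0,0],"roll": 0},
])

```text
clock: 14.35
tcp_pos: [0.4733, 0.0067, 0.047]
tool_rot: [0.748, 0.663, 0.004, 0.003]
wrist_force: [12.6, -3.6, -1.3]
width: 0.159
```

```bash
python3 - <<'E'
from h import *
w=snap("wrist");b=snap("side");a=snap("top");st=arm.read_state();print(st["clock"],st["tcp_pos"],st["wrist_force"],st["width"])
B=cv2.resize(b["color"][165:240,195:300],None,fx=4,fy=4,interpolation=cv2.INTER_CUBIC)
W=cv2.resize(w["color"][140:216,220:325],None,fx=4,fy=4)[:300]
cv2.imwrite("pics/p3.png",np.vstack([B,W])[...,::-1])
E
```

```text
14.5 [0.47332379 0.00664367 0.04699295] [12.13431181 -3.72894976 -2.01683492] 0.15736535650015923
```

View pics/p3.png

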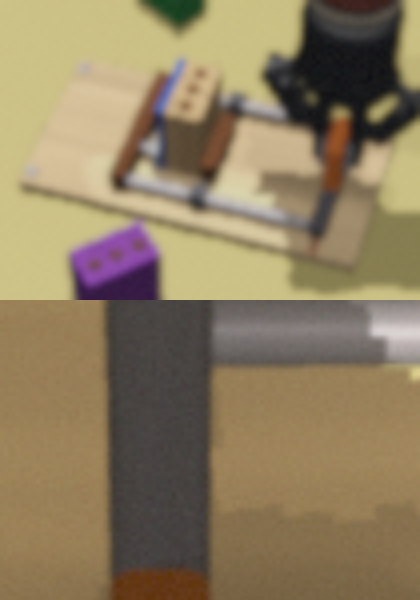

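The block is upright against the fixed jaw with the strip on the pad. The pull force is about 13 N, matching the 13.4 N expected at the lines, and the TCP travel is about 50 mm.

```bash
python3 -c "
from workcell import arm
print(arm.job_done())"
```

```text
the job is handed in; nothing more can be done
None
```

I turned the block so its blue strip faces the pad and stood it between the jaws. I then pulled the handle to the red lines and handed the job in at 14.5 s, still holding it.

**Last checks:**
- **Slide:** the tool had travelled about 50 mm along the pull since gripping the handle. The pull force was about 13 N, against about 13.4 N expected with the pad pressing.
- **Block:** the side view shows it upright against the fixed jaw with the strip on the pad side. Just before the pull it measured within about 0.5° of square.
- **Grip:** the fingers are closed on the handle, at an opening of about 13.5 mm.
- **Pointers:** the last clear look was one pull earlier, with the pointer about 1–2 mm short of its line. I then pulled another 1.4 mm. My final close crop missed the pointer, so the end position rests on tool travel and force.
- **Other things on the desk:** I did not measure them again. The arm never went down near them.

No check failed or disagreed. One move call was refused because some rows had no roll value, and I sent it again with them.

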